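Clip the guard cover onto the gold mirror mount

ROBOT

A 7-joint arm with a two-finger parallel gripper is mounted at the origin on the work surface. World frame = base frame: x ahead of the robot, y to its left, z up, the work surface at z = 0. Lengths are in m, angles in rad, forces in N, time in s.
With the tool pointing down it reaches from about 0.4 to 0.925 m from the base axis. Payload 4.1 kg.
Tool frame: the origin (TCP) lies midway between the tips of the shut fingers; the grasp point (between the pads) lies 19 mm behind it (bot.hold_point_z is the distance from the TCP to the grasp point, in m); x points along the fingers, z is the direction in which the jaws open and shut, and the axes are right-handed (so a half turn about x gives the same grasp; the last joint's range is limited). The gripper opens to 85 mm and grips with 20 to 120 N. Pads are 22 mm wide; open, the fingers measure 114 mm over their backs; the gripper's body (76 mm by 85 mm) begins 54 mm behind the grasp point. The pads swing forward as they close: fully open they stand 13 mm farther back than shut.
Start: joints at [-1.327, 0.398, 0.045, 1.537, -0.019, 1.207, -0.051], TCP at [0.218, 0.612, 0.231] pointing down, gripper open.
Joint ranges: [-2.82, 2.82], [-0.49, 2.23], [-1.37, 1.46], [0, 2.46], [-1.36, 4.5], [0.23, 2], [-2.94, 2.94]. Speed limits (rad/s): [2.57, 2.57, 3.14, 3.14, 3.14, 3.14, 3.14].

INTERFACE

Orientations are given as a unit quaternion [w, x, y, z].
In Python, from station import bot, grab_frame, camera_model gives the robot as it stands.
- The arm moves only by the tool apply_moves, never from a script. Its argument "rows" is a list of rows, each a list of 2 entries, a list of its own where there are three numbers: the shift along the tool's x, y, z as a fraction of full scale, then the turn, a rotation vector about the tool's x, y, z as a fraction of full scale. In form: [[[dx, dy, dz], [rx, ry, rz]], ...]. A call has 1 to 20 rows; each row is the pose to reach, as a shift and turn from the pose commanded when the call began, along the tool's axes at that moment; what a row does not reach only later rows make up. Full scale, the value 1, is 600 mm for a shift and pi/2 rad for a turn. A row lasts 1/12 s, in which the tool goes at most 41.7 mm and 7.16 degrees, less where a joint would pass 70% of its speed; a pose out of reach is approached as far as the arm can. A call with a number of a shift or a turn outside -1 to 1 is refused whole. A call with a gripper value outside its range is refused whole. "grip" is the opening, from 0 (shut) to 1 (fully open), set as the call begins (left out, the last holds). The fingers move at their own pace and stop on an object; the grip force is fixed at half the most. Time passes only in rows, so rows that repeat a pose let the fingers close. It gives the time, the measured TCP pose, the force and the opening at its end, in the units of the state.
- bot.sense(): the state, without advancing time (a new reading comes with each control period).
- grab_frame(name): name is "side" or "top"; returns the picture (420x560x3 uint8, blue, green, red); there is no depth.
- camera_model(name): a dict with "camera_matrix" (3x3 intrinsics, pixels), "k1" (the pictures are not rectified: a ray, as slopes to the right and down, at radius r is drawn at 1 + k1 r^2 times it, then the intrinsics apply), "camera_from_world" (4x4, takes a point from world to camera coordinates). Camera axes: x right, y up, looking along -z (the intrinsics and any distortion apply to the point x, -y, -z); pixel columns grow to the right and rows downward; lengths in m; the calibration is good to about 2 mm. A picture is of the moment at which its call begins. camera_model takes no time and is no camera call.
- bot.sign_off(): hands the job in, once; it reports no verdict.
The state is a dict: "clock": time; "qpos": joint angles; "qvel": joint speeds; "effort": joint torques, N m; "tcp_pos": TCP position; "tool_rot": TCP orientation; "force": force on the tool from outside, world axes, zero at the start; "wrist_torque": the same for the moment, N m; "width": finger opening in m.
Only numpy, scipy, OpenCV 4.12 (cv2) and the standard library are available. Lean on these libraries where they do the work, as an engineer would, in place of code of your own. Each camera call takes 0.05 s, during which the arm holds its last target. There are 200 camera calls.

TASK

Take the finned guard cover out of the open walnut case and set it squarely over the rim of the gold mirror's mount on the steel stage. Press it slowly and gently straight down, following the post as it sinks to its stop, until both spring clips have snapped under the rim, then let go. Touch the mount with nothing but the cover, and leave the other things where they are.

Things in the scene. Friction and masses are not known exactly. Their poses are not given: they have to be found in the camera images.
- cover: Loose guard cover, about 120 g, in one of the case's four slots; only it has a tall fin. Origin: grip point in the fin. Fin 30 mm along x, 12 mm thick along y (grip it across y), from 12 mm above to 28 mm below the origin. Guide blocks lie beside it: keep fingertips within 22 mm below the origin. z up; same after a half turn. Overall 71 by 80 mm, feet 55.5 mm below.
- cover_plate (a point): Centre of the underside of the cover's plate (62 by 71 mm, 5 thick), 33 mm below the cover's origin. From its x edges hang two fixed guide tabs that clear the rim by 1.2 mm each (flared to 5 mm at the feet), from its y edges two rigid sprung clip arms; all feet end 22.5 mm below this point. Fully home, the plate lies flat on the rim: this point meets the mount's origin.
- mount_body (a point): Point on the mount's axis, 15 mm below the top of its rim. Its post is held by friction: pushed with 3 to 4 N, the whole mount sinks straight down by 2 to 26 mm to a hard stop, and stays there. How far is not marked and differs each time: feel for it, slowly (about 10 mm/s). More than 40 N between cover and mount harms the mirror's alignment.
- clip_a (a joint): Outward slide (m) of the clip arm at the cover's +y edge; a spring returns it to 0. About 0.0025 as the barb passes the rim, near 0 again once snapped. The feet clear the rim's edge by 3 mm; the barb then slopes in to 2.5 mm inside it, ending in a ledge 7.5 mm below the plate. Getting both past the rim takes about 8 to 13 N downward; 17 N is surely enough.
- clip_b (a joint): The same for the clip arm at the cover's -y edge.
- mirror_mount: Mount of the upward-facing gold concave mirror on a steel post in a square steel stage, 100 by 100 mm, fixed on the worktop. Origin: centre of the top face of its rim, 56 to 96 mm above the worktop at the start, z up. The rim is a flat aluminium plate 54 mm along x, 66 mm along y, 6 mm thick; below it the mount is narrower. Lay the cover's x along this x, either way round.
- case_mid (a point): Centre of the walnut case's inner floor, 8 mm above the worktop: case 202 by 202 mm, walls 30 mm high, four slots of 92 mm; its open lid leans back from the +y wall, 50 degrees from upright, up to 170 mm high.
- filter: Bystander in the case: amber glass filter in a black ring, 64 mm across, 10 mm high; origin at the centre of its underside.
- cage_plate: Bystander in the case: silver cage plate 60 by 60 by 9 mm with a 30 mm hole; origin at the centre of its underside.
- small_stage: Bystander in the case: small steel translation stage 60 by 60 by 24 mm; origin at the centre of its underside.
- post: Bystander on the worktop: upright steel post, 25 mm across, 49 mm high, between case and mount; origin at the centre of its underside.
- lens_tube: Bystander on the worktop: upright black lens tube, 34 mm across, 36 mm high; origin at the centre of its underside.
- driver: Bystander on the worktop: screwdriver, 160 mm long, lying; origin under its middle.
Not all that is in view belongs to the job. What is shaped like the cover but blue, orange or turquoise is not meant.

How it is judged:
By the outcome, as a careful person would: the job done as asked, in the order asked, and still so for the second after the job is handed in, with the robot touching nothing.
It also fails if it takes over 43 s, if anything falls off the work surface, if the arm or the gripper's body presses on something with over 40 N, if the wrist force passes 120 N, or if a joint passes its speed limit or range.

## Working session

There is one attempt and no reset: what is moved stays moved. The work goes in short steps, Python scripts to look and compute and a tool call to move; the robot and the scene stay as the last step left them, time stands still between calls to the robot, and variables do not carry over. Pictures are saved under pics/ and viewed, about 8 in all and at most 12, crops included, and the job is handed in when it is done.

Besides the shell and the picture viewer there is one more tool, called after "Emit:" by a JSON object that holds its "name" and its "arguments", one argument or row to a line. apply_moves: Moves the arm, as the interface text tells. Shift numbers are shares of 600 mm and turn numbers shares of pi/2 rad, none past 1 either way. Its arguments: {"type":"object","properties":{"rows":{"type":"array"},"grip":{"type":"number"}},"required":["rows"]}

```bash
mkdir -p pics; python3 - <<'E'
from station import bot, grab_frame, camera_model
import cv2, numpy as np
for n in("side","top"):
    cv2.imwrite(f"pics/{n}0.png",grab_frame(n)); m=camera_model(n)
    print(n,np.round(m["camera_matrix"],1).tolist(),m["k1"]);print(np.round(m["camera_from_world"],3).tolist())
s=bot.sense()
print(s, bot.hold_point_z)
E
```

```text
side [[479.1, 0.0, 285.4], [0.0, 479.1, 208.8], [0.0, 0.0, 1.0]] -0.05525234155666515
[[-0.994, -0.109, -0.004, 0.521], [0.059, -0.569, 0.82, -0.099], [-0.091, 0.815, 0.572, -1.257], [0.0, 0.0, 0.0, 1.0]]
top [[387.2, 0.0, 282.9], [0.0, 387.2, 213.2], [0.0, 0.0, 1.0]] 0.026713079983128458
[[-0.01, -1.0, -0.0, -0.005], [0.975, -0.01, 0.222, -0.52], [-0.222, 0.002, 0.975, -0.991], [0.0, 0.0, 0.0, 1.0]]
{'clock': 0.1, 'qpos': array([-1.32701199,  0.39911906,  0.04505285,  1.5377194 , -0.01870378,
        1.20691214, -0.0506969 ]), 'qvel': array([ 0.00058511, -0.00228145,  0.00039472, -0.00301438, -0.00069133,
       -0.00228025, -0.00067254]), 'effort': array([ 3.52732532e-03, -4.76264405e+01,  1.36981677e+00, -2.54950869e+01,
        1.20266079e-02,  4.95135173e-03, -2.83405939e-05]), 'tcp_pos': array([0.2182691 , 0.61166685, 0.23038242]), 'tool_rot': array([ 0.57745555, -0.40781395,  0.57840619,  0.40703704]), 'force': array([ 1.14990294, -0.06104558,  0.37774035]), 'wrist_torque': array([0.0073652 , 0.06742724, 0.04966953]), 'width': 0.08550151162629553} 0.0187
```

View pics/side0.png

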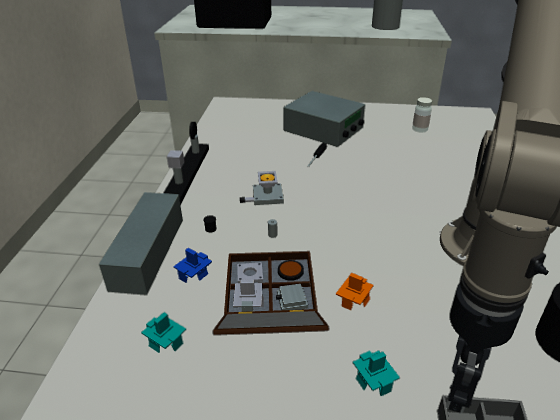

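View pics/top0.png

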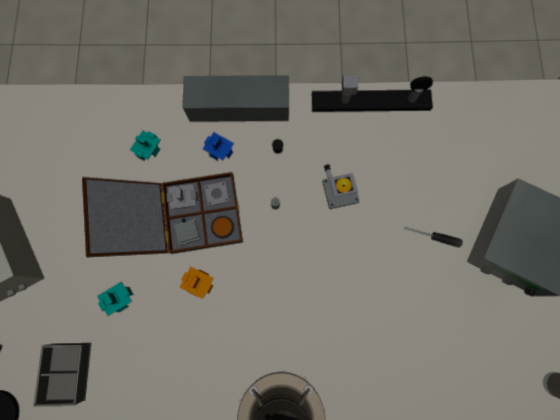

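Top view: silver finned cover in the case at (182,196); side view (247,292). Lookalikes are blue (218,147), orange (197,283), and turquoise (146,145) and (115,298). The silver cage plate is at (217,193), the stage at (186,231), the filter at (222,227) and the mount at (344,186). I choose the silver finned one and check it in a close crop.

```bash
python3 - <<'E'
import cv2, numpy as np
t=cv2.imread("pics/top0.png");s=cv2.imread("pics/side0.png")
r=lambda im,x,y,w,h,k:cv2.resize(im[y:y+h,x:x+w],None,fx=k,fy=k,interpolation=cv2.INTER_CUBIC)
a=np.hstack([r(t,155,165,60,45,6),r(t,315,160,60,45,6)])
b=np.hstack([r(s,215,245,60,50+5,6),r(s,235,160,60,55,6)])
cv2.imwrite("pics/crop1.png",np.vstack([a,b]))
E
```

```text
(no output)
```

View pics/crop1.png

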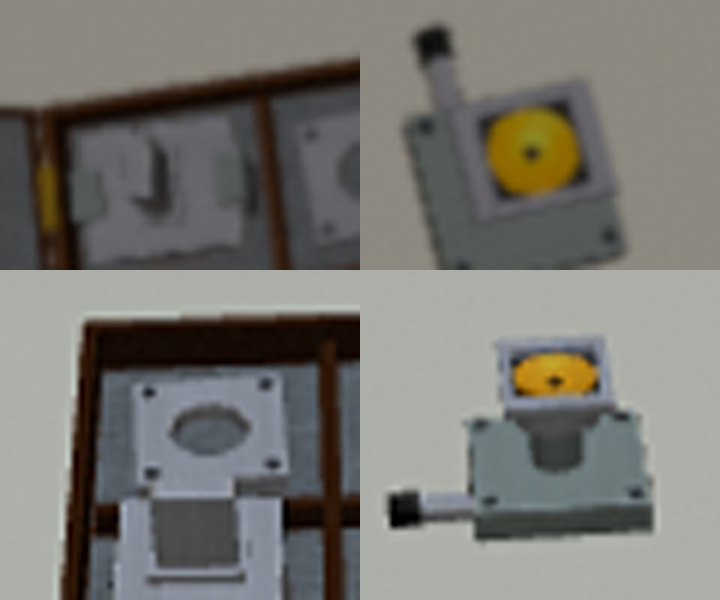

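```bash
cat > h.py <<'E'
import cv2, numpy as np
from station import camera_model
def ray(n,uv):
    m=camera_model(n);K=m["camera_matrix"];T=np.array(m["camera_from_world"])
    uv=np.atleast_2d(np.float64(uv)).reshape(-1,1,2)
    p=cv2.undistortPoints(uv,np.array(K),np.array([m["k1"],0,0,0.]))[:,0]
    d=np.c_[p[:,0],-p[:,1],-np.ones(len(p))]@T[:3,:3]
    return -T[:3,:3].T@T[:3,3], d
def plane(n,uv,z):
    c,d=ray(n,uv); return c+d*((z-c[2])/d[:,2:])
def tri(uv1,uv2,n1="top",n2="side"):
    c1,d1=ray(n1,uv1);c2,d2=ray(n2,uv2);o=[]
    for a,b in zip(d1,d2):
        s=np.linalg.lstsq(np.c_[a,-b],c2-c1,rcond=None)[0]
        p,q=c1+s[0]*a,c2+s[1]*b; o.append(np.r_[(p+q)/2,np.linalg.norm(p-q)])
    return np.array(o)
def proj(n,P):
    m=camera_model(n);T=np.array(m["camera_from_world"]);q=np.atleast_2d(P)@T[:3,:3].T+T[:3,3]
    x,y=-q[:,0]/q[:,2],q[:,1]/q[:,2]; k=1+m["k1"]*(x*x+y*y);K=np.array(m["camera_matrix"])
    return np.c_[K[0,0]*x*k+K[0,2],K[1,1]*y*k+K[1,2]]
E
python3 - <<'E'
from h import *
np.set_printoptions(precision=4,suppress=True)
out=[]
for n,(x,y,w,h) in {"top":(315,160,60,45),"side":(235,160,60,55)}.items():
    im=cv2.imread(f"pics/{n}0.png").astype(np.float32)
    k=6; c=cv2.resize(im[y:y+h,x:x+w],None,fx=k,fy=k,interpolation=cv2.INTER_CUBIC)
    b,g,r=cv2.split(c)
    gold=(r-b>60); rim=(b-g>5)
    for nm,mk in(("gold",gold),("rim",rim)):
        q,l,st,ce=cv2.connectedComponentsWithStats(mk.astype(np.uint8))
        i=1+st[1:,4].argmax(); pts=cv2.findContours((l==i).astype(np.uint8),0,1)[0][0]
        hull=cv2.convexHull(pts)
        mm=cv2.moments(hull);cen=np.array([mm["m10"],mm["m01"]])/mm["m00"]
        f=lambda p:(np.array(p)+.5)/k-.5+[x,y]
        print(n,nm,st[i],"cen",f(cen)); 
        if nm=="rim": qd=cv2.approxPolyN(hull,4)[0]; print(f(qd))
    out.append(c); m=np.dstack([rim*255,gold*255,0*rim]).astype(np.uint8); out.append(m)
print(c[20,20],[cv2.cvtColor(o,cv2.COLOR_BGR2RGB)[200,100] if 0 else 0 for o in []])
H=max(o.shape[0] for o in out)
pad=[cv2.copyMakeBorder(np.uint8(np.clip(o,0,255)),0,H-o.shape[0],0,0,0) for o in out]
v=np.vstack([np.hstack(pad[:2]),np.hstack(pad[2:])]);cv2.imwrite("pics/m1.png",cv2.resize(v,None,fx=.85,fy=.85))
E
```

```text
top gold [ 127  109   93   86 6265] cen [343.3081 184.7986]
top rim [ 94 108  29  70 689] cen [333.0165 182.6448]
[[334.9167 189.75  ]
 [332.5833 187.5833]
 [329.9167 178.5833]
 [334.4167 177.4167]]
side gold [ 154   83   83   44 2976] cen [266.9845 177.1025]
side rim [ 138   67  116   78 3784] cen [266.9182 176.9754]
[[277.0833 182.0833]
 [258.4167 183.5833]
 [257.25   171.25  ]
 [275.0833 170.5833]]
[168.0124 175.1078 172.1287] []
```

View pics/m1.png

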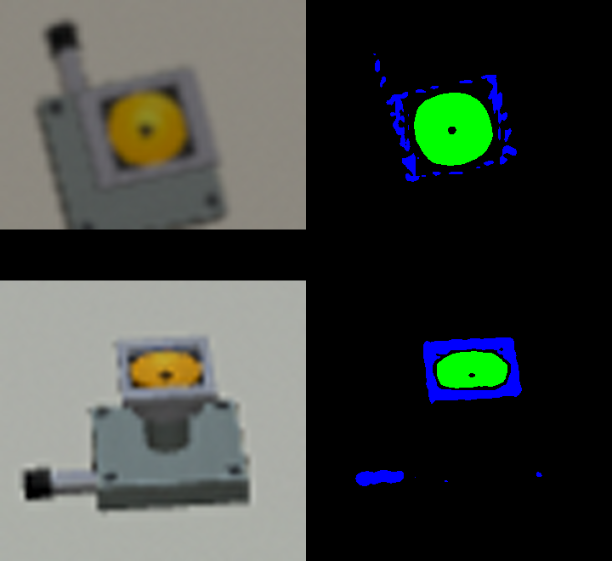

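The masks show the mirror centred at top (343.3,184.8) and side (267,177). The side rim mask is clean.

```bash
python3 - <<'E'
from h import *
np.set_printoptions(precision=4,suppress=True)
P=tri([[343.31,184.8]],[[266.98,177.10]]);print("mirror",P)
P2=tri([[343.31,184.8]],[[266.92,176.98]])
def rect(n,uv,z):
    q=plane(n,uv,z);e=np.roll(q,-1,0)-q
    print(n,"z",round(z,3),"cen",q.mean(0),"len",np.linalg.norm(e[:,:2],axis=1),"ang",np.degrees(np.arctan2(e[:,1],e[:,0])))
for dz in(-.005,0,.005,.01):
    rect("side",[[277.08,182.08],[258.42,183.58],[257.25,171.25],[275.08,170.58]],P[0,2]+dz)
    rect("top",[[332,176.7],[352.5,173],[357.5,191.7],[335.5,197]],P[0,2]+dz)
# cover: profile & plate in top image
im=cv2.imread("pics/top0.png").astype(np.float32)
x,y,w,h=155,165,60,45;k=6
c=cv2.resize(im[y:y+h,x:x+w],None,fx=k,fy=k,interpolation=cv2.INTER_CUBIC)
def rows(n):print(n)
# guess pixel of plate etc
print("cover plate ctr",plane("top",[[155+160/6,165+195/6]],.0355))
t0=cv2.imread("pics/top0.png");s0=cv2.imread("pics/side0.png")
r=lambda im,x,y,w,h,k:cv2.resize(im[y:y+h,x:x+w],None,fx=k,fy=k,interpolation=cv2.INTER_CUBIC)
a=cv2.convertScaleAbs(r(t0,163,180,40,32,10),alpha=2,beta=-90);b=cv2.convertScaleAbs(r(s0,225,275,40,40,10),alpha=1.6,beta=-110)
a=cv2.copyMakeBorder(a,0,80,0,0,0)
cv2.imwrite("pics/crop2.png",np.hstack([a,b]))
E
```

```text
mirror [[ 0.5965 -0.1759  0.0692  0.0022]]
side z 0.064 cen [ 0.5993 -0.1866  0.0642] len [0.0549 0.0712 0.0542 0.0669] ang [  14.5716  -78.2396 -169.9253  102.2798]
top z 0.064 cen [ 0.5976 -0.1796  0.0642] len [0.0577 0.0548 0.0622 0.0584] ang [ -79.955  -168.4304  103.3291    7.2198]
side z 0.069 cen [ 0.598  -0.1784  0.0692] len [0.0545 0.0707 0.0538 0.0665] ang [  14.5716  -78.2396 -169.9253  102.2798]
top z 0.069 cen [ 0.5961 -0.1787  0.0692] len [0.0575 0.0545 0.0619 0.0581] ang [ -79.955  -168.4304  103.3291    7.2198]
side z 0.074 cen [ 0.5967 -0.1702  0.0742] len [0.0541 0.0703 0.0535 0.066 ] ang [  14.5716  -78.2396 -169.9253  102.2798]
top z 0.074 cen [ 0.5945 -0.1779  0.0742] len [0.0572 0.0542 0.0616 0.0578] ang [ -79.955  -168.4304  103.3291    7.2198]
side z 0.079 cen [ 0.5954 -0.162   0.0792] len [0.0537 0.0698 0.0531 0.0656] ang [  14.5716  -78.2396 -169.9253  102.2798]
top z 0.079 cen [ 0.593  -0.1771  0.0792] len [0.0569 0.054  0.0613 0.0575] ang [ -79.955  -168.4304  103.3291    7.2198]
cover plate ctr [[0.5731 0.2718 0.0355]]
```

View pics/crop2.png

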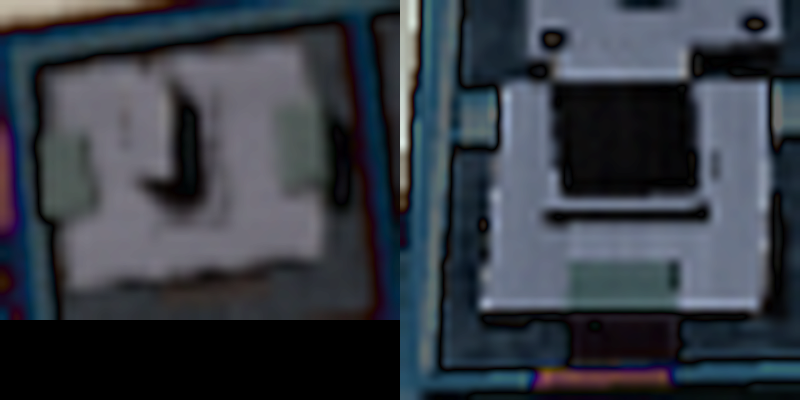

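Crop 2: the cover's plate has top-view corners at about (166.8,186.5), (193,184), (195.5,206.2) and (169.5,209). Fin +y face: side view (240.2,283.2) to (254,283.2). The fin is clearly present, so the choice is confirmed.

```bash
python3 - <<'E'
from h import *
np.set_printoptions(precision=4,suppress=True)
f=lambda p,o:(np.array(p)+.5)/10-.5+o
T=[163,180];S=[225-40,275]
def rect(n,uv,z):
    q=plane(n,uv,z);e=np.roll(q,-1,0)-q
    print(n,"z",round(z,3),"cen",q.mean(0),"len",np.linalg.norm(e[:,:2],axis=1),"ang",np.degrees(np.arctan2(e[:,1],e[:,0])))
rect("top",f([[38,65],[300,40],[325,262],[65,290]],T),.0355)
q=plane("side",f([[552,82],[690,82]],S),.0755);print("fin+y top",q,q.mean(0),np.degrees(np.arctan2(*(q[0]-q[1])[1::-1])))
q=plane("side",f([[480,310],[768,310]],S),.0305);print("plate+y bot",q,q.mean(0))
q=plane("top",f([[68,175],[302,145]],T),.0355);print("clips",q,q.mean(0))
q=plane("top",f([[172,80],[181,188]],T),.0755);print("fin-y top",q,q.mean(0))
E
```

```text
top z 0.035 cen [0.5777 0.2745 0.0355] len [0.0734 0.0652 0.0719 0.0661] ang [ -84.7763 -171.5442   95.8275    9.6749]
fin+y top [[0.5928 0.2796 0.0755]
 [0.563  0.2764 0.0755]] [0.5779 0.278  0.0755] 6.125371805304104
plate+y bot [[0.6067 0.3058 0.0305]
 [0.5439 0.299  0.0305]] [0.5753 0.3024 0.0305]
clips [[0.5747 0.3061 0.0355]
 [0.5828 0.2413 0.0355]] [0.5787 0.2737 0.0355]
fin-y top [[0.59   0.2675 0.0755]
 [0.5598 0.2637 0.0755]] [0.5749 0.2656 0.0755]
```

```bash
cat > mv.py <<'E'
import sys, numpy as np
from scipy.spatial.transform import Rotation as R
from station import bot
def to(x,y,z,yaw):
    s=bot.sense();w,a,b,c=s["tool_rot"];r=R.from_quat([a,b,c,w]);M=r.as_matrix()
    best=None
    for h in(0,180):   # tool x down, tool z along object y (+/-)
        t=np.radians(yaw+90+h);X=np.array([0,0,-1.]);Z=np.array([np.cos(t),np.sin(t),0])
        G=R.from_matrix(np.c_[X,np.cross(Z,X),Z]);v=(r.inv()*G).as_rotvec()
        if best is None or np.linalg.norm(v)<np.linalg.norm(best):best=v
    d=M.T@(np.array([x,y,z])-s["tcp_pos"])
    print("tcp",s["tcp_pos"].round(4),"axes",M.T.round(3).tolist(),"clock",round(s["clock"],2),"F",s["force"].round(1),"w",round(s["width"],4),"q",s["qpos"].round(2))
    print("shift",(d/.6).round(4).tolist(),"turn",(best/(np.pi/2)).round(4).tolist())
if __name__=="__main__":to(*map(float,sys.argv[1:]))
E
python3 mv.py .577 .272 .15 6.3
```

```text
tcp [0.2183 0.6117 0.2304] axes [[-0.0, -0.002, -1.0], [-0.942, 0.336, -0.0], [0.336, 0.942, -0.002]] clock 0.1 F [ 1.1 -0.1  0.4] w 0.0855 q [-1.33  0.4   0.05  1.54 -0.02  1.21 -0.05]
shift [0.1346, -0.7533, -0.3321] turn [-0.2882, -0.0011, -0.0002]
```

Emit:
{"name": "apply_moves", "arguments": {
  "rows": [
    [[0,-0.753,-0.332],[-0.288,0,0]],
    [[0,-0.753,-0.332],[-0.288,0,0]],
    [[0,-0.753,-0.332],[-0.288,0,0]],
    [[0,-0.753,-0.332],[-0.288,0,0]],
    [[0,-0.753,-0.332],[-0.288,0,0]],
    [[0,-0.753,-0.332],[-0.288,0,0]],
    [[0,-0.753,-0.332],[-0.288,0,0]],
    [[0,-0.753,-0.332],[-0.288,0,0]],
    [[0,-0.753,-0.332],[-0.288,0,0]],
    [[0,-0.753,-0.332],[-0.288,0,0]],
    [[0,-0.753,-0.332],[-0.288,0,0]],
    [[0,-0.753,-0.332],[-0.288,0,0]],
    [[0,-0.753,-0.332],[-0.288,0,0]],
    [[0.135,-0.753,-0.332],[-0.288,0,0]],
    [[0.135,-0.753,-0.332],[-0.288,0,0]],
    [[0.135,-0.753,-0.332],[-0.288,0,0]],
    [[0.135,-0.753,-0.332],[-0.288,0,0]]
  ],
  "grip": 0.5
}}

```text
clock: 1.52
tcp_pos: [0.575, 0.2722, 0.1481]
tool_rot: [0.47, -0.526, 0.474, 0.527]
force: [0.3, 0.6, 1.2]
width: 0.0428
```

```bash
python3 mv.py .577 .272 .10 6.3; python3 - <<'E'
from h import *
from station import grab_frame
t=grab_frame("top");s=grab_frame("side");cv2.imwrite("pics/t1.png",t);cv2.imwrite("pics/s1.png",s)
r=lambda im,x,y,w,h,k:cv2.resize(im[y:y+h,x:x+w],None,fx=k,fy=k,interpolation=cv2.INTER_CUBIC)
cv2.imwrite("pics/crop3.png",np.hstack([r(t,150,160,80,80,5),r(s,205,225,80,80,5)]))
E
```

```text
tcp [0.575  0.2722 0.1481] axes [[-0.005, -0.003, -1.0], [-0.994, -0.11, 0.006], [-0.11, 0.994, -0.002]] clock 1.52 F [0.3 0.6 1.2] w 0.0428 q [-0.63  0.45  0.16  1.66 -0.08  1.04  1.24]
shift [0.0802, -0.0037, -0.0005] turn [0.0001, -0.0014, -0.0036]
```

View pics/crop3.png

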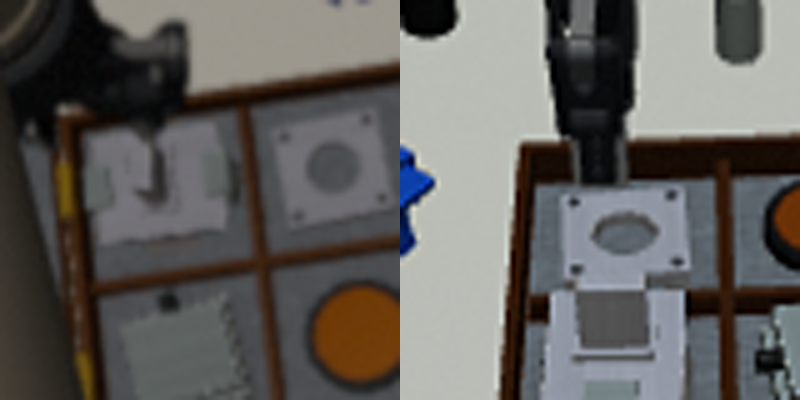

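Emit:
{"name": "apply_moves", "arguments": {
  "rows": [
    [[0.05,-0.003,0],[0,0,0]],
    [[0.1,-0.003,0],[0,0,0]],
    [[0.13,-0.003,0],[0,0,0]],
    [[0.145,-0.003,0],[0,0,0]],
    [[0.145,-0.003,0],[0,0,0]],
    [[0.145,-0.003,0],[0,0,0]]
  ]
}}

```text
clock: 2.12
tcp_pos: [0.5803, 0.2738, 0.0654]
tool_rot: [-0.473, 0.527, -0.471, -0.526]
force: [0.2, 1.3, 0.5]
width: 0.0425
```

```bash
python3 mv.py .577 .272 .047 6.3
```

```text
tcp [0.5803 0.2738 0.0654] axes [[0.003, 0.002, -1.0], [-0.994, -0.11, -0.003], [-0.11, 0.994, 0.001]] clock 2.12 F [0.2 1.3 0.5] w 0.0425 q [-0.62  0.55  0.15  1.72 -0.1   0.88  1.25]
shift [0.0307, 0.0059, -0.0025] turn [-0.0001, 0.0008, 0.0021]
```

Emit:
{"name": "apply_moves", "arguments": {
  "rows": [
    [[0.015,0.004,-0.002],[0,0,0]],
    [[0.03,0.004,-0.002],[0,0,0]],
    [[0.03,0.004,-0.002],[0,0,0]],
    [[0.03,0.004,-0.002],[0,0,0]],
    [[0.03,0.004,-0.002],[0,0,0]]
  ]
}}

```text
clock: 2.53
tcp_pos: [0.5768, 0.2716, 0.0455]
tool_rot: [-0.472, 0.527, -0.472, -0.527]
force: [0.0, 0.4, -0.1]
width: 0.0426
```

```bash
python3 mv.py .577 .272 .047 6.3
```

```text
tcp [0.5768 0.2716 0.0455] axes [[0.0, 0.0, -1.0], [-0.994, -0.109, -0.0], [-0.109, 0.994, 0.0]] clock 2.53 F [ 0.   0.4 -0.1] w 0.0426 q [-0.61  0.57  0.14  1.74 -0.1   0.85  1.26]
shift [-0.0025, -0.0005, 0.0006] turn [-0.0002, 0.0001, 0.0003]
```

Emit:
{"name": "apply_moves", "arguments": {
  "rows": [
    [[-0.001,0,0],[0,0,0]],
    [[-0.001,0,0],[0,0,0]],
    [[-0.001,0,0],[0,0,0]],
    [[-0.001,0,0],[0,0,0]],
    [[-0.001,0,0],[0,0,0]],
    [[-0.001,0,0],[0,0,0]]
  ],
  "grip": 0
}}

```text
clock: 3.03
tcp_pos: [0.577, 0.2718, 0.0464]
tool_rot: [-0.472, 0.527, -0.471, -0.527]
force: [-0.2, 0.0, 3.8]
width: 0.011
```

Emit:
{"name": "apply_moves", "arguments": {
  "rows": [
    [[-0.02,0,0],[0,0,0]],
    [[-0.05,0,0],[0,0,0]],
    [[-0.09,0,0],[0,0,0]],
    [[-0.13,0,0],[0,0,0]],
    [[-0.17,0,0],[0,0,0]],
    [[-0.2,0,0],[0,0,0]],
    [[-0.22,0,0],[0,0,0]],
    [[-0.22,0,0],[0,0,0]],
    [[-0.22,0,0],[0,0,0]],
    [[-0.22,0,0],[0,0,0]]
  ]
}}

```text
clock: 3.87
tcp_pos: [0.5755, 0.2711, 0.1764]
tool_rot: [0.471, -0.526, 0.473, 0.527]
force: [-0.2, -0.7, -1.1]
width: 0.011
```

```bash
python3 mv.py .597 -.177 .165 12; python3 - <<'E'
from h import *
from station import grab_frame
t=grab_frame("top");s=grab_frame("side");cv2.imwrite("pics/t2.png",t);cv2.imwrite("pics/s2.png",s)
r=lambda im,x,y,w,h,k:cv2.resize(im[y:y+h,x:x+w],None,fx=k,fy=k,interpolation=cv2.INTER_CUBIC)
cv2.imwrite("pics/crop4.png",np.hstack([r(t,140,140,80,80,5),r(s,205,200,80,80,5)]))
E
```

```text
tcp [0.5755 0.2711 0.1764] axes [[-0.002, -0.001, -1.0], [-0.994, -0.11, 0.003], [-0.11, 0.994, -0.001]] clock 3.87 F [-0.2 -0.7 -1.1] w 0.011 q [-0.63  0.42  0.16  1.64 -0.08  1.09  1.24]
shift [0.0199, 0.0462, -0.7462] turn [-0.0634, -0.0005, -0.0017]
```

View pics/crop4.png

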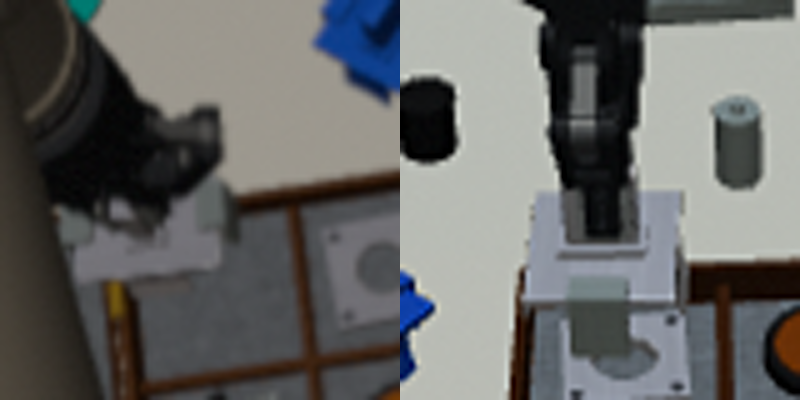

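The cover is held level and lifted clear of the case (side crop: plate at about (605,250)). Now over to the mount.

Emit:
{"name": "apply_moves", "arguments": {
  "rows": [
    [[0,0,-0.02],[0,0,0]],
    [[0,0.003,-0.06],[-0.005,0,0]],
    [[0,0.006,-0.11],[-0.01,0,0]],
    [[0,0.01,-0.16],[-0.015,0,0]],
    [[0,0.013,-0.22],[-0.02,0,0]],
    [[0,0.017,-0.28],[-0.025,0,0]],
    [[0,0.02,-0.34],[-0.03,0,0]],
    [[0,0.025,-0.4],[-0.035,0,0]],
    [[0,0.03,-0.46],[-0.04,0,0]],
    [[0,0.033,-0.52],[-0.045,0,0]],
    [[0,0.036,-0.58],[-0.05,0,0]],
    [[0,0.04,-0.64],[-0.055,0,0]],
    [[0,0.043,-0.69],[-0.06,0,0]],
    [[0,0.045,-0.73],[-0.063,0,0]],
    [[0.01,0.046,-0.746],[-0.063,0,0]],
    [[0.02,0.046,-0.746],[-0.063,0,0]],
    [[0.02,0.046,-0.746],[-0.063,0,0]],
    [[0.02,0.046,-0.746],[-0.063,0,0]],
    [[0.02,0.046,-0.746],[-0.063,0,0]]
  ]
}}

```text
clock: 5.55
tcp_pos: [0.5984, -0.1735, 0.1654]
tool_rot: [0.445, -0.55, 0.444, 0.551]
force: [0.6, -0.5, -1.3]
width: 0.0111
```

```bash
python3 mv.py .597 -.177 .165 12; python3 - <<'E'
from h import *
from station import grab_frame
t=np.mean([grab_frame("top") for _ in range(4)],0).astype(np.uint8);s=np.mean([grab_frame("side") for _ in range(4)],0).astype(np.uint8);cv2.imwrite("pics/t3.png",t);cv2.imwrite("pics/s3.png",s)
r=lambda im,x,y,w,h,k:cv2.resize(im[y:y+h,x:x+w],None,fx=k,fy=k,interpolation=cv2.INTER_CUBIC)
cv2.imwrite("pics/crop5.png",np.hstack([r(t,315,155,50,60,8),r(s,242,140,50,60,8)]))
E
python3 mv.py .597 -.177 .165 12
```

```text
tcp [ 0.5984 -0.1735  0.1654] axes [[-0.001, 0.002, -1.0], [-0.978, -0.211, 0.0], [-0.211, 0.978, 0.002]] clock 5.55 F [ 0.6 -0.5 -1.3] w 0.0111 q [-0.01  0.42  0.3   1.68 -0.14  1.06  2.11]
shift [0.0007, 0.0035, -0.0052] turn [0.0018, 0.0011, -0.0002]
tcp [ 0.5982 -0.1762  0.1661] axes [[0.0, 0.0, -1.0], [-0.978, -0.207, -0.0], [-0.207, 0.978, 0.0]] clock 5.95 F [-0.6  0.2 -1.3] w 0.0114 q [-0.01  0.42  0.3   1.68 -0.14  1.06  2.11]
shift [0.0018, 0.0023, -0.0009] turn [-0.0003, 0.0, 0.0002]
```

View pics/crop5.png

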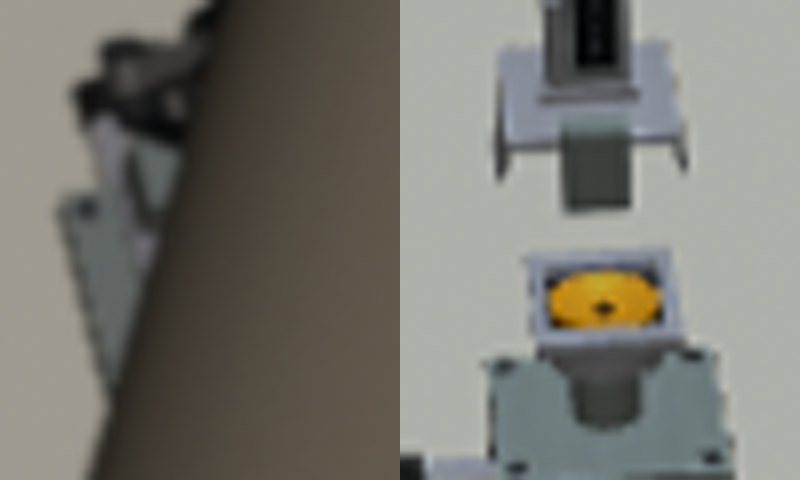

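Side crop shows the cover (plate about (592,100)) above the rim ((605,295)), slightly shifted. The top view is mostly blocked by the arm. Next I measure both in the same side frame.

```bash
python3 - <<'E'
from h import *
np.set_printoptions(precision=4,suppress=True)
s=cv2.imread("pics/s3.png").astype(np.float32);t=cv2.imread("pics/t3.png");t0=cv2.imread("pics/top0.png")
x,y,w,h,k=242,140,50,60,10
c=cv2.resize(s[y:y+h,x:x+w],None,fx=k,fy=k,interpolation=cv2.INTER_CUBIC)
b,g,r=cv2.split(c);mk=((b-g>6)).astype(np.uint8)
q,l,st,ce=cv2.connectedComponentsWithStats(mk)
f=lambda p:(np.array(p)+.5)/k-.5+[x,y]
# rim light only: bright part
for i in range(1,q):
    if st[i,4]>3000:
        hull=cv2.convexHull(cv2.findContours((l==i).astype(np.uint8),0,1)[0][0])
        qd=f(cv2.approxPolyN(hull,4)[0]);print(st[i],"\n",qd)
        z=.1552 if ce[i][1]<200 else .070
        P=plane("side",qd,z);e=np.roll(P,-1,0)-P
        print("z",z,"cen",P.mean(0),"len",np.linalg.norm(e,axis=1),"ang",np.degrees(np.arctan2(e[:,1],e[:,0])))
gm=(r-b>60).astype(np.uint8);mm=cv2.moments(gm,True);print("gold",plane("side",f([mm["m10"]/mm["m00"],mm["m01"]/mm["m00"]]),.067), "top gold",plane("top",[343.31,184.8],.067))
rr=lambda im,x,y,w,h,k:cv2.resize(im[y:y+h,x:x+w],None,fx=k,fy=k,interpolation=cv2.INTER_CUBIC)
sc=rr(cv2.imread("pics/s3.png"),*(242,140,50,60),8);mv=cv2.resize(mk*255,(400,480))
a=cv2.convertScaleAbs(rr(t,320,160,40,48,10),alpha=2,beta=-90);d=cv2.convertScaleAbs(rr(t0,320,160,40,48,10),alpha=2,beta=-90)
cv2.imwrite("pics/crop6.png",np.vstack([np.hstack([a,d])]))
E
```

```text
[  123    53   226   131 15169] 
 [[276.95 156.85]
 [254.45 157.95]
 [253.75 146.05]
 [274.65 144.75]]
z 0.1552 cen [ 0.6012 -0.1762  0.1552] len [0.0629 0.0719 0.0612 0.0739] ang [  11.5765  -79.0721 -166.5663  102.3057]
[ 160  312  192  128 9896] 
 [[277.05 182.05]
 [258.75 183.45]
 [257.25 171.55]
 [275.05 170.45]]
z 0.07 cen [ 0.5976 -0.1771  0.07  ] len [0.0534 0.0683 0.0538 0.067 ] ang [  14.1564  -77.3405 -167.1952  102.2376]
gold [[ 0.5983 -0.1802  0.067 ]] top gold [[ 0.596  -0.1762  0.067 ]]
```

View pics/crop6.png

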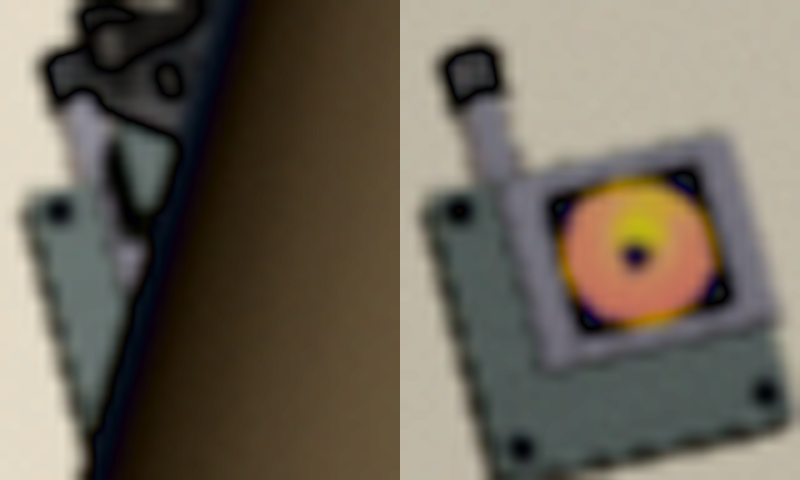

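```bash
python3 - <<'E'
from h import *
np.set_printoptions(precision=4,suppress=True)
f=lambda p:(np.array(p)+.5)/10-.5+[320,160]
for z in(.066,.07,.074):
    q=plane("top",f([[110,180],[322,130],[380,318],[150,365]]),z);e=np.roll(q,-1,0)-q
    print(z,q.mean(0),np.linalg.norm(e,axis=1),np.degrees(np.arctan2(e[:,1],e[:,0])))
a=np.radians(12);Y=np.array([-np.sin(a),np.cos(a),0])
q=plane("top",f([[118,150],[140,210]]),.1552);print("clip top outer",q,q.mean(0)-.04*Y)
q=plane("top",f([[130,236],[150,236]]),.1272);print("foot outer",q,q.mean(0)-.04*Y)
print(proj("top",np.array([[.5982,-.1762,.155]])+.04*Y),proj("top",np.array([[.5982,-.1762,.127]])+.04*Y))
# side-vs-top rim height: match centre
for z in(.064,.067,.07,.073):
    S=plane("side",[[277.05,182.05],[258.75,183.45],[257.25,171.55],[275.05,170.45]],z).mean(0);print(z,S)
E
```

```text
0.066 [ 0.5977 -0.1772  0.066 ] [0.0604 0.0555 0.0643 0.0535] [ -76.8181 -166.2889  101.3       9.6058]
0.07 [ 0.5965 -0.1765  0.07  ] [0.0602 0.0553 0.064  0.0533] [ -76.8181 -166.2889  101.3       9.6058]
0.074 [ 0.5952 -0.1759  0.074 ] [0.0599 0.055  0.0638 0.0531] [ -76.8181 -166.2889  101.3       9.6058]
clip top outer [[ 0.5963 -0.1328  0.1552]
 [ 0.5805 -0.1377  0.1552]] [ 0.5967 -0.1744  0.1552]
foot outer [[ 0.5824 -0.1388  0.1272]
 [ 0.5824 -0.1439  0.1272]] [ 0.5907 -0.1805  0.1272]
[[333.1355 177.0084]] [[331.7641 180.4103]]
0.064 [ 0.5991 -0.187   0.064 ]
0.067 [ 0.5984 -0.182   0.067 ]
0.07 [ 0.5976 -0.1771  0.07  ]
0.073 [ 0.5968 -0.1722  0.073 ]
```

Emit:
{"name": "apply_moves", "arguments": {
  "rows": [
    [[0.02,0.003,0],[-0.002,0,0]],
    [[0.04,0.006,0],[-0.004,0,0]],
    [[0.06,0.006,0],[-0.004,0,0]],
    [[0.075,0.006,0],[-0.004,0,0]],
    [[0.08,0.006,0],[-0.004,0,0]],
    [[0.08,0.006,0],[-0.004,0,0]],
    [[0.08,0.006,0],[-0.004,0,0]],
    [[0.08,0.006,0],[-0.004,0,0]],
    [[0.08,0.006,0],[-0.004,0,0]]
  ]
}}

```text
clock: 6.7
tcp_pos: [0.5952, -0.1773, 0.1186]
tool_rot: [-0.444, 0.551, -0.443, -0.55]
force: [-0.2, 0.3, -1.2]
width: 0.0108
```

```bash
python3 - <<'E'
from h import *
from station import grab_frame
np.set_printoptions(precision=4,suppress=True)
s=np.mean([grab_frame("side") for _ in range(4)],0).astype(np.float32);cv2.imwrite("pics/s4.png",s)
from mv import to; to(.5946,-.177,.118,12.4)
x,y,w,h,k=242,140,50,60,10
c=cv2.resize(s[y:y+h,x:x+w],None,fx=k,fy=k,interpolation=cv2.INTER_CUBIC)
b,g,r=cv2.split(c);mk=((b-g>6)).astype(np.uint8)
q,l,st,ce=cv2.connectedComponentsWithStats(mk)
f=lambda p:(np.array(p)+.5)/k-.5+[x,y]
from station import bot
zt=bot.sense()["tcp_pos"][2]+.0171-.028
for i in range(1,q):
    if st[i,4]>2500:
        hull=cv2.convexHull(cv2.findContours((l==i).astype(np.uint8),0,1)[0][0])
        qd=f(cv2.approxPolyN(hull,4)[0]);print(st[i],qd.tolist())
        z=zt if ce[i][1]<250 else .070
        P=plane("side",qd,z);e=np.roll(P,-1,0)-P
        print("z",z,"cen",P.mean(0),"len",np.linalg.norm(e,axis=1),"ang",np.degrees(np.arctan2(e[:,1],e[:,0])))
cv2.imwrite("pics/crop7.png",cv2.resize(s[140:200,235:295],None,fx=10,fy=10,interpolation=cv2.INTER_CUBIC))
E
```

```text
tcp [ 0.5949 -0.1772  0.1183] axes [[0.001, -0.0, -1.0], [-0.977, -0.213, -0.001], [-0.213, 0.977, -0.0]] clock 6.9 F [-0.8 -0.2 -1.3] w 0.0108 q [ 0.01  0.46  0.29  1.73 -0.15  0.96  2.14]
shift [0.0005, 0.0004, 0.0004] turn [-0.0009, -0.0001, 0.0005]
[  141   194   226   131 15941] [[278.45, 170.85], [256.35, 172.35], [255.55, 159.85], [276.05, 158.85]]
z 0.07 cen [ 0.6084 -0.2443  0.07  ] len [0.0668 0.0773 0.0645 0.075 ] ang [  13.4739  -79.0308 -168.4699  102.7033]
[ 160  325  192  113 6464] [[276.85, 181.95], [258.75, 183.45], [257.35, 173.05], [275.45, 171.95]]
z 0.07 cen [ 0.5967 -0.1729  0.07  ] len [0.0529 0.0594 0.0545 0.0574] ang [  14.8418  -77.0851 -167.3405  101.289 ][ WARN:0@3.379] global loadsave.cpp:1063 imwrite_ Unsupported depth image for selected encoder is fallbacked to CV_8U.
```

View pics/crop7.png

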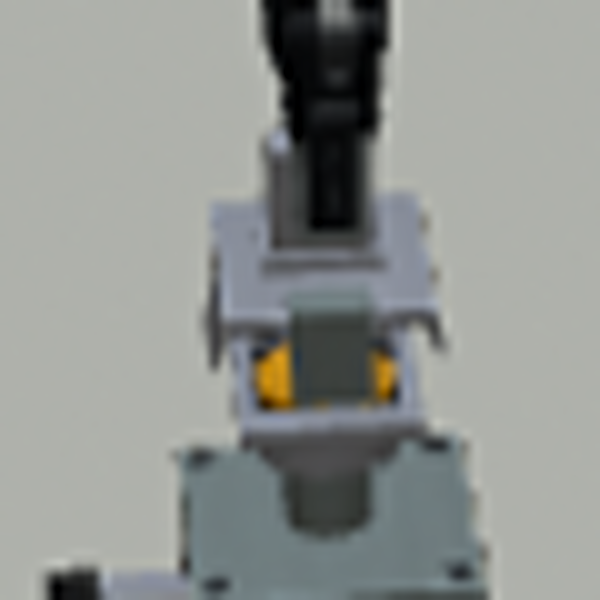

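The crop shows the plate above the rim, with feet level just above it; the +y clip is at (330,345) and the rim spans 240–415.

```bash
python3 - <<'E'
from h import *
np.set_printoptions(precision=4,suppress=True)
qd=np.array([[278.45, 170.85], [256.35, 172.35], [255.55, 159.85], [276.05, 158.85]])
print(plane("side",qd,.1074).mean(0), plane("side",qd,.1074))
# bottom (+y) edges: plate +y top edge vs rim +y top edge mid
print(plane("side",[[277.05,182.05],[258.75,183.45],[257.25,171.55],[275.05,170.45]],.07))
E
```

```text
[ 0.5982 -0.1794  0.1074] [[ 0.56   -0.1514  0.1074]
 [ 0.6216 -0.1367  0.1074]
 [ 0.6356 -0.2086  0.1074]
 [ 0.5756 -0.2209  0.1074]]
[[ 0.5644 -0.1506  0.07  ]
 [ 0.6162 -0.1376  0.07  ]
 [ 0.6311 -0.2042  0.07  ]
 [ 0.5786 -0.2161  0.07  ]]
```

Emit:
{"name": "apply_moves", "arguments": {
  "rows": [
    [[0.003,0.001,0],[0,0,0]],
    [[0.006,0.001,0],[0,0,0]],
    [[0.009,0.001,0],[0,0,0]],
    [[0.012,0.001,0],[0,0,0]],
    [[0.0135,0.001,0],[0,0,0]],
    [[0.015,0.001,0],[0,0,0]],
    [[0.0165,0.001,0],[0,0,0]],
    [[0.018,0.001,0],[0,0,0]],
    [[0.0195,0.001,0],[0,0,0]],
    [[0.021,0.001,0],[0,0,0]]
  ]
}}

```text
clock: 7.73
tcp_pos: [0.5941, -0.1773, 0.1052]
tool_rot: [-0.444, 0.551, -0.443, -0.551]
force: [0.4, -0.1, -0.9]
width: 0.0109
```

Feet are now just past the rim top, with no contact force. Continuing at 10 mm/s in short calls.

Emit:
{"name": "apply_moves", "arguments": {
  "rows": [
    [[0.0015,0,0],[0,0,0]],
    [[0.003,0,0],[0,0,0]],
    [[0.0045,0,0],[0,0,0]],
    [[0.006,0,0],[0,0,0]],
    [[0.0075,0,0],[0,0,0]],
    [[0.009,0,0],[0,0,0]]
  ]
}}

```text
clock: 8.23
tcp_pos: [0.594, -0.1772, 0.0998]
tool_rot: [0.444, -0.551, 0.443, 0.551]
force: [-0.2, -0.2, -0.8]
width: 0.0109
```

Emit:
{"name": "apply_moves", "arguments": {
  "rows": [
    [[0.0015,0,0],[0,0,0]],
    [[0.003,0,0],[0,0,0]],
    [[0.0045,0,0],[0,0,0]],
    [[0.006,0,0],[0,0,0]],
    [[0.0075,0,0],[0,0,0]]
  ]
}}

```text
clock: 8.65
tcp_pos: [0.5945, -0.1773, 0.0959]
tool_rot: [-0.444, 0.551, -0.443, -0.55]
force: [-1.0, 0.5, 4.0]
width: 0.0109
```

Emit:
{"name": "apply_moves", "arguments": {
  "rows": [
    [[0.0014,0,0],[0,0,0]],
    [[0.0028,0,0],[0,0,0]],
    [[0.0042,0,0],[0,0,0]],
    [[0.0056,0,0],[0,0,0]]
  ]
}}

```text
clock: 8.98
tcp_pos: [0.5945, -0.1773, 0.0922]
tool_rot: [-0.444, 0.551, -0.443, -0.55]
force: [-0.0, -0.3, 3.8]
width: 0.011
```

```bash
python3 - <<'E'
from station import bot
s=bot.sense();print(s["force"],s["wrist_torque"],s["tcp_pos"])
E
```

```text
[-0.04353596 -0.33266844  3.82668076] [ 0.07148453 -0.16947905 -0.04906434] [ 0.59445425 -0.17730055  0.09216429]
```

Force is steady at about 5 N net, so the mount is sinking. Keep following.

Emit:
{"name": "apply_moves", "arguments": {
  "rows": [
    [[0.0014,0,0],[0,0,0]],
    [[0.0028,0,0],[0,0,0]],
    [[0.0042,0,0],[0,0,0]],
    [[0.0056,0,0],[0,0,0]]
  ]
}}

```text
clock: 9.32
tcp_pos: [0.5944, -0.1772, 0.0887]
tool_rot: [-0.444, 0.551, -0.443, -0.551]
force: [1.2, 0.9, 3.2]
width: 0.0109
```

Emit:
{"name": "apply_moves", "arguments": {
  "rows": [
    [[0.0014,0,0],[0,0,0]],
    [[0.0028,0,0],[0,0,0]],
    [[0.0042,0,0],[0,0,0]],
    [[0.0056,0,0],[0,0,0]]
  ]
}}

```text
clock: 9.65
tcp_pos: [0.5941, -0.1773, 0.0853]
tool_rot: [0.443, -0.551, 0.443, 0.551]
force: [0.7, 0.5, 3.6]
width: 0.0111
```

Emit:
{"name": "apply_moves", "arguments": {
  "rows": [
    [[0.0014,0,0],[0,0,0]],
    [[0.0028,0,0],[0,0,0]],
    [[0.0042,0,0],[0,0,0]],
    [[0.0056,0,0],[0,0,0]]
  ]
}}

```text
clock: 9.98
tcp_pos: [0.594, -0.1773, 0.0819]
tool_rot: [-0.444, 0.551, -0.443, -0.551]
force: [0.4, 0.6, 2.4]
width: 0.0116
```

Emit:
{"name": "apply_moves", "arguments": {
  "rows": [
    [[0.0014,0,0],[0,0,0]],
    [[0.0028,0,0],[0,0,0]],
    [[0.0042,0,0],[0,0,0]]
  ]
}}

```text
clock: 10.23
tcp_pos: [0.594, -0.1772, 0.0792]
tool_rot: [0.443, -0.551, 0.443, 0.551]
force: [2.0, -0.1, 1.4]
width: 0.0114
```

Emit:
{"name": "apply_moves", "arguments": {
  "rows": [
    [[0.0014,0,0],[0,0,0]],
    [[0.0028,0,0],[0,0,0]],
    [[0.0042,0,0],[0,0,0]]
  ]
}}

```text
clock: 10.48
tcp_pos: [0.594, -0.1772, 0.0767]
tool_rot: [0.444, -0.551, 0.443, 0.551]
force: [0.9, 0.6, 2.3]
width: 0.0113
```

Emit:
{"name": "apply_moves", "arguments": {
  "rows": [
    [[0.0014,0,0],[0,0,0]],
    [[0.0028,0,0],[0,0,0]],
    [[0.0042,0,0],[0,0,0]]
  ]
}}

```text
clock: 10.73
tcp_pos: [0.5939, -0.1771, 0.0739]
tool_rot: [0.443, -0.551, 0.443, 0.551]
force: [2.2, 0.7, -0.0]
width: 0.0111
```

Emit:
{"name": "apply_moves", "arguments": {
  "rows": [
    [[0.0014,0,0],[0,0,0]],
    [[0.0028,0,0],[0,0,0]],
    [[0.0042,0,0],[0,0,0]]
  ]
}}

```text
clock: 10.98
tcp_pos: [0.594, -0.177, 0.0736]
tool_rot: [0.444, -0.55, 0.443, 0.551]
force: [-4.3, 2.6, 18.2]
width: 0.0111
```

Emit:
{"name": "apply_moves", "arguments": {
  "rows": [
    [[0.0014,0,0],[0,0,0]],
    [[0.0028,0,0],[0,0,0]]
  ]
}}

```text
clock: 11.15
tcp_pos: [0.594, -0.1771, 0.0735]
tool_rot: [0.444, -0.55, 0.443, 0.551]
force: [-7.4, 3.0, 26.6]
width: 0.0116
```

Force rises without motion: a hard stop or a jam. Ease off and look.

Emit:
{"name": "apply_moves", "arguments": {
  "rows": [
    [[-0.003,0,0],[0,0,0]],
    [[-0.004,0,0],[0,0,0]],
    [[-0.004,0,0],[0,0,0]]
  ]
}}

```text
clock: 11.4
tcp_pos: [0.594, -0.1771, 0.0736]
tool_rot: [0.444, -0.551, 0.443, 0.551]
force: [-0.6, 2.4, 8.3]
width: 0.0111
```

```bash
python3 - <<'E'
from h import *
from station import grab_frame,bot
s=np.mean([grab_frame("side") for _ in range(4)],0).astype(np.uint8);cv2.imwrite("pics/s5.png",s)
o=bot.sense();print(o["force"],o["wrist_torque"],o["tcp_pos"],o["tool_rot"])
cv2.imwrite("pics/crop8.png",cv2.resize(s[150:210,235:295],None,fx=10,fy=10,interpolation=cv2.INTER_CUBIC))
E
```

```text
[-1.80243851  1.74447702  8.99578804] [ 0.33416366  0.17038797 -0.03473435] [ 0.594002   -0.17702676  0.07364442] [ 0.44362176 -0.55058933  0.44326479  0.55096955]
```

View pics/crop8.png

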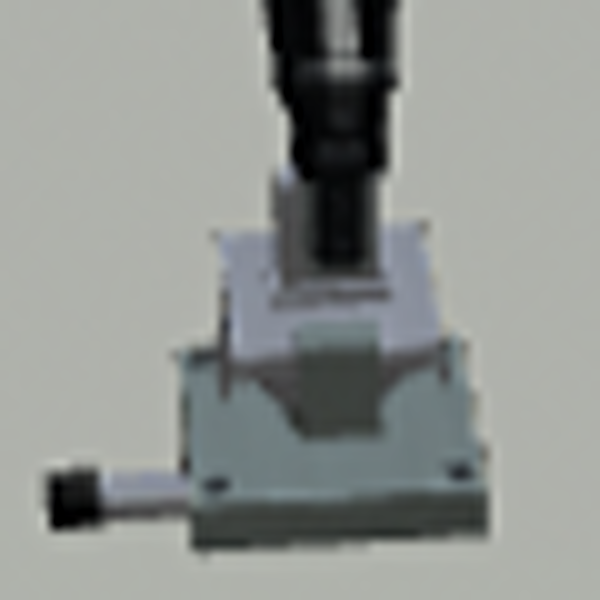

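The crop shows the plate directly on the dark mount body, with no light rim face visible below it (plate edge at about y=360, clip foot at 435). Check numerically that it is seated.

```bash
python3 - <<'E'
from h import *
np.set_printoptions(precision=1,suppress=True,linewidth=150)
s4=cv2.imread("pics/s4.png");s5=cv2.imread("pics/s5.png")
a=np.radians(12.4);X=np.array([np.cos(a),np.sin(a),0]);Y=np.array([-X[1],X[0],0])
c=np.array([.5972,-.177,0])
def row(n,dx,dy,z): print(n,proj("side",c+dx*X+dy*Y+[0,0,z])[0])
for dx in(-.02,.02):
    row("rim top s4",dx,.033,.07);row("rim bot s4",dx,.033,.064)
    row("plate top",dx,.0355,.0627);row("plate bot",dx,.0355,.0577);row("rim botA",dx,.033,.0517);row("rim bot B(10 lower)",dx,.033,.0417)
row("clip foot",0,.0385,.0352)
for n,im,u in(("s4",s4,275),("s5",s5,275),("s4",s4,261),("s5",s5,261)):
    print(n,u,{v:im[v,u].tolist() for v in range(177,195)})
E
```

```text
rim top s4 [274.9 182.2]
rim bot s4 [274.9 184. ]
plate top [275.  184.8]
plate bot [275.  186.3]
rim botA [275.  187.5]
rim bot B(10 lower) [275.  190.4]
rim top s4 [261.1 183. ]
rim bot s4 [261.2 184.8]
plate top [261.3 185.6]
plate bot [261.3 187.1]
rim botA [261.3 188.4]
rim bot B(10 lower) [261.4 191.3]
clip foot [268.4 193.7]
s4 275 {177: [161, 144, 136], 178: [164, 147, 138], 179: [163, 148, 141], 180: [159, 144, 138], 181: [158, 144, 138], 182: [111, 105, 102], 183: [74, 74, 74], 184: [120, 118, 105], 185: [130, 128, 114], 186: [127, 126, 112], 187: [126, 124, 111], 188: [126, 124, 110], 189: [126, 123, 109], 190: [126, 123, 110], 191: [125, 122, 109], 192: [125, 123, 109], 193: [125, 123, 109], 194: [124, 122, 109]}
s5 275 {177: [156, 144, 138], 178: [157, 145, 139], 179: [157, 145, 139], 180: [157, 145, 139], 181: [157, 144, 139], 182: [157, 145, 139], 183: [159, 146, 140], 184: [147, 136, 131], 185: [96, 92, 91], 186: [72, 72, 72], 187: [90, 89, 83], 188: [122, 120, 107], 189: [128, 126, 111], 190: [126, 124, 110], 191: [126, 123, 109], 192: [126, 124, 110], 193: [126, 124, 110], 194: [125, 123, 109]}
s4 261 {177: [18, 138, 196], 178: [17, 135, 192], 179: [6, 90, 133], 180: [0, 32, 52], 181: [137, 124, 118], 182: [164, 150, 143], 183: [102, 96, 94], 184: [70, 70, 71], 185: [63, 62, 63], 186: [112, 110, 99], 187: [128, 125, 112], 188: [127, 125, 112], 189: [128, 125, 111], 190: [127, 125, 112], 191: [128, 126, 112], 192: [128, 126, 112], 193: [129, 126, 112], 194: [128, 126, 112]}
s5 261 {177: [132, 122, 118], 178: [148, 136, 130], 179: [151, 140, 134], 180: [151, 139, 134], 181: [153, 141, 136], 182: [154, 142, 136], 183: [153, 142, 136], 184: [156, 144, 138], 185: [130, 123, 119], 186: [83, 81, 81], 187: [74, 74, 74], 188: [63, 62, 64], 189: [112, 110, 98], 190: [128, 126, 112], 191: [129, 126, 112], 192: [129, 127, 113], 193: [129, 127, 113], 194: [129, 126, 112]}
```

The rim bottom edge sits at row 187.4. Seated predicts 187.5 and a 10 mm gap predicts 190.4, so the plate is home, and the 26 N seating force exceeds the 17 N needed. Relax, release, retreat.

Emit:
{"name": "apply_moves", "arguments": {
  "rows": [
    [[-0.001,0,0],[0,0,0]],
    [[-0.0018,0,0],[0,0,0]],
    [[-0.0018,0,0],[0,0,0]]
  ]
}}

```text
clock: 11.85
tcp_pos: [0.594, -0.1771, 0.0737]
tool_rot: [0.444, -0.551, 0.443, 0.551]
force: [0.3, 1.8, 4.1]
width: 0.0112
```

Emit:
{"name": "apply_moves", "arguments": {
  "rows": [
    [[0,0,0],[0,0,0]],
    [[0,0,0],[0,0,0]],
    [[0,0,0],[0,0,0]],
    [[0,0,0],[0,0,0]],
    [[0,0,0],[0,0,0]],
    [[0,0,0],[0,0,0]]
  ],
  "grip": 0.45
}}

```text
clock: 12.35
tcp_pos: [0.5938, -0.1774, 0.0735]
tool_rot: [0.443, -0.551, 0.444, 0.551]
force: [-0.7, 0.1, -0.3]
width: 0.0385
```

Emit:
{"name": "apply_moves", "arguments": {
  "rows": [
    [[-0.01,0,0],[0,0,0]],
    [[-0.03,0,0],[0,0,0]],
    [[-0.06,0,0],[0,0,0]],
    [[-0.1,0,0],[0,0,0]],
    [[-0.15,0,0],[0,0,0]],
    [[-0.2,0,0],[0,0,0]],
    [[-0.22,0,0],[0,0,0]],
    [[-0.22,0.1,0],[0,0,0]],
    [[-0.22,0.17,0],[0,0,0]],
    [[-0.22,0.22,0],[0,0,0]],
    [[-0.22,0.22,0],[0,0,0]],
    [[-0.22,0.22,0],[0,0,0]]
  ]
}}

```text
clock: 13.35
tcp_pos: [0.4619, -0.2068, 0.2062]
tool_rot: [0.445, -0.55, 0.445, 0.55]
force: [0.6, 0.2, -0.1]
width: 0.0383
```

```bash
python3 - <<'E'
from h import *
from station import grab_frame
t=grab_frame("top");s=grab_frame("side");cv2.imwrite("pics/t6.png",t);cv2.imwrite("pics/s6.png",s)
r=lambda im,x,y,w,h,k:cv2.resize(im[y:y+h,x:x+w],None,fx=k,fy=k,interpolation=cv2.INTER_CUBIC)
top=np.hstack([r(t,310,150,66,50,6),r(s,235,155,66,50,6)])
cv2.imwrite("pics/crop9.png",np.vstack([top,cv2.resize(np.hstack([t,s]),(792,297))]))
for u in(261,275):print(u,{v:s[v,u].tolist() for v in range(183,192)})
E
```

```text
261 {183: [152, 140, 135], 184: [154, 142, 135], 185: [128, 121, 117], 186: [84, 82, 82], 187: [72, 72, 73], 188: [63, 62, 64], 189: [110, 108, 97], 190: [127, 125, 111], 191: [126, 123, 110]}
275 {183: [156, 144, 139], 184: [144, 133, 129], 185: [95, 90, 90], 186: [72, 71, 71], 187: [88, 87, 83], 188: [120, 117, 104], 189: [126, 123, 109], 190: [124, 122, 108], 191: [123, 120, 108]}
```

View pics/crop9.png

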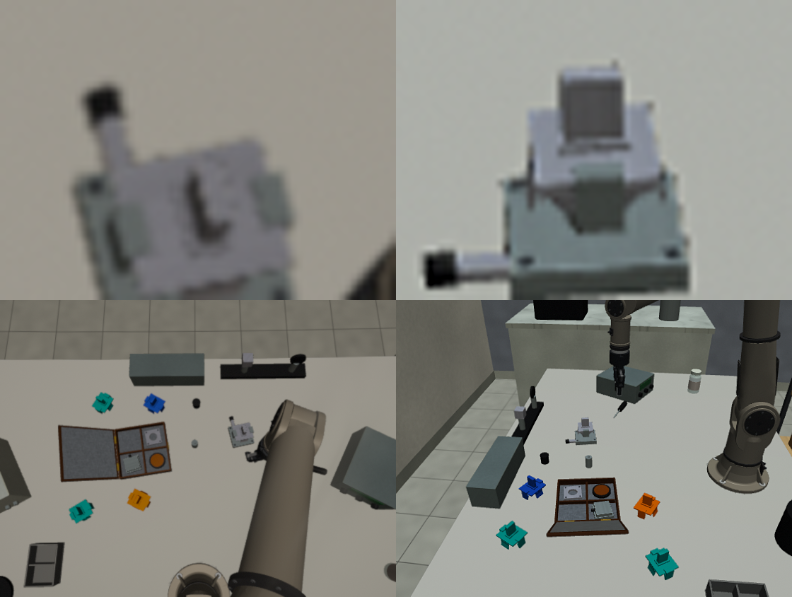

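The cover sits square and flat on the mount, did not move on release, and the other things are in place.

```bash
python3 -c "
from station import bot
print(bot.sign_off())"
```

```text
the job is handed in; nothing more can be done
None
```

I took the silver finned cover from the case and set it over the gold mirror's mount. I pressed it down at about 10 mm/s as the post sank roughly 12 mm to its stop. The job is handed in, at about 13.5 s on the robot's clock.

- **Seating:** At the stop the force reading rose to 26.6 N (about 28 N allowing for the unloaded reading). That is above the 17 N the clips need and below the 40 N limit. I then eased off and let go.
- **Last checks:** The final pictures show the cover square on the rim. The rim's lower edge is at pixel row 187.4, where 187.5 was expected if fully home. That row did not change on release, the gripper is clear with a near-zero force reading, and the other things look undisturbed.
- **Not certain:** I could not see the clip snap directly. I infer it from the force and the plate height. A small sideways force, up to about 8 N, appeared during the final press and was gone after release.
- **Disagreement:** While the cover hung over the mount, one side-view estimate put it about 2 mm off the arm's own y reading. An earlier one agreed, and I did not correct for it.

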